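# Refit the hob knob and hold the gas tap in for lighting

## Robot

A 7-joint arm with a two-finger parallel gripper is mounted at the origin on the work surface. World frame = base frame: x ahead of the robot, y to its left, z up, the work surface at z = 0. Lengths are in m, angles in rad, forces in N, time in s.
With the tool pointing down it reaches from about 0.35 to 0.9 m from the base axis. Payload 7.2 kg.
Tool frame: the origin (TCP) lies midway between the tips of the shut fingers; the grasp point (between the pads) lies grip_point_offset behind it (grip_point_offset is the distance from the TCP to the grasp point, in m); z points along the fingers, x is the direction in which the jaws open and shut, and the axes are right-handed (so a half turn about z gives the same grasp; the last joint's range is limited). The gripper opens to 85 mm and grips with 20 to 120 N. Pads are 22 mm wide; open, the fingers measure 114 mm over their backs; the gripper's body (76 mm by 85 mm) begins 54 mm behind the grasp point. The pads swing forward as they close: fully open they stand 13 mm farther back than shut.
Start: joints at [-1.353, 0.411, -0.013, 1.596, 0.006, 1.134, -0.082], TCP at [0.176, 0.6, 0.231] pointing down, gripper open.
Joint ranges: [-2.95, 2.95], [-0.29, 1.99], [-1.47, 1.44], [0.14, 2.54], [-1.03, 4.17], [0.13, 1.85], [-2.86, 2.86]. Speed limits (rad/s): [2.39, 2.39, 3.01, 3.01, 3.14, 3.14, 3.14].

## Interface

Orientations are given as a unit quaternion [x, y, z, w].
In Python, from cell import state, get_image, get_calibration, sign_off, grip_point_offset gives the robot as it stands.
- The arm moves only by the shell command python3 -m crank 'ROWS' [FORCE]. ROWS is JSON, a list of rows, each a list of 7 numbers: the shift along the tool's x, y, z normalised to -1 to 1, where 1 is 0.05 m, then the turn, a rotation vector about the tool's x, y, z normalised to -1 to 1, where 1 is 180 degrees, then the gripper command: -1 is shut, 1 is fully open, values between are in proportion. A call has 1 to 20 rows; each row shifts and turns the commanded pose from where the row before left it, along the tool's axes as they then stand; what a row does not reach is not made up. A row lasts 1/10 s, in which the tool goes at most 50 mm and 8.59 degrees, less where a joint would pass 70% of its speed; a pose out of reach is approached as far as the arm can. A call with a number of a shift or a turn outside -1 to 1 is refused whole. A call with a gripper value outside its range is refused whole. The fingers move at their own pace and stop on an object; FORCE is the grip in N (left out, the last holds). Time passes only in rows, so rows that do not move let the fingers close. It gives the time, the measured TCP pose, the force and the opening at its end, in the units of the state.
- state(): the state, without advancing time (a new reading comes with each control period).
- get_image(name): name is "side" or "top" or "wrist"; returns (picture, depth): 384x512x3 uint8, blue, green, red; 384x512 float32, m along the optical axis (not along the pixel's ray), 0 where there is no reading.
- get_calibration(name): a dict with "K" (3x3 intrinsics, pixels), "extrinsics" (4x4, takes a point from camera to world coordinates). Camera axes: x right, y down, z forward; pixel columns grow to the right and rows downward; lengths in m; the calibration is good to about 2 mm. A picture is of the moment at which its call begins: read the wrist's pose just before it. get_calibration takes no time and is no camera call; for the wrist camera it gives the pose at the moment of the call.
- sign_off(): hands the job in, once; it reports no verdict.
The state is a dict: "t": time; "joints": joint angles; "joint_vel": joint speeds; "effort": joint torques, N m; "tcp_pos": TCP position; "orientation": TCP orientation; "contact_force": force on the tool from outside, world axes, zero at the start; "ft_torque": the same for the moment, N m; "opening": opening from 0.0 (shut) to 1.0 (fully open).
Only numpy, scipy, OpenCV 4.12 (cv2) and the standard library are available. Lean on these libraries where they do the work, as an engineer would, in place of code of your own. Each camera call takes 0.05 s, during which the arm holds its last target. There are 200 camera calls.

## Task

Pick up the loose hob knob from the counter, turn it so that its D-shaped hole matches the flat on the bare tap stem, and push it fully home. Then light that burner as usual: press the knob right down, turn it a quarter turn anticlockwise (seen from above) to full flame, and finish still holding it pressed right down there. Leave the other knob, the tart, the cake and the bowl as they are.

Things in the scene. Friction and masses are not known exactly. Their poses are not given: they have to be found in the camera images.
- knob: Loose black knob, upright on the counter left or right of the hob; 60 g, 32 mm tall: round body 40 mm across (grip it 8 to 32 mm up, at any yaw) on a skirt 48 mm across, 5 mm high. Origin: centre of its underside, z up. White pointer line on top and side along its +x. In the underside, on the axis, a D hole 16 mm deep, 10.7 mm across, its flat on the +x side, 2.25 mm from the axis.
- stem_tip (a point): Centre of the top of the bare tap stem, 23 mm above the hob's deck (83 mm above the counter), on the strip nearest the robot. Upright steel D rod 10 mm across, flat facing the point's +x (towards the burners at OFF), 2 mm from the axis, end chamfered 2 mm. The knob goes on with its +x along the stem's +x; fully home, its underside is 16 mm below this point. Turns and sinks with the stem.
- valve (a joint): How far the stem is pressed into its tap, in m: 0 up, 0.005 at the stop. A spring pushes it up: it starts to move at 3 N, needs 8 N at the stop, and springs back if let go. At the stop the knob's skirt still clears the deck by 2 mm.
- stem (a joint): How far the stem is turned, in rad: 0 at OFF, growing anticlockwise seen from above; 1.57 is full flame, the stop is at 1.7. Friction 0.025 N m; it stays where it is left. The knob has about 0.2 rad of play on the stem.
- hob: Stainless gas hob, fixed, 300 mm wide (y) and 510 mm deep (x), deck 60 mm above the counter. Origin: on the counter under the middle of the control strip; +x runs from the front edge to the burners. The deck spans x -55 to 455 mm; pan supports, 38 mm above the deck, begin at x 95 mm; a saucepan stands on the rear one. Taps at y +55 and -55 mm: one bare, one with its knob; which is which varies.
- knob2_top (a point): Centre of the top of the other knob, which is on its tap, 110 mm from the bare stem; same shape as the loose knob, its top 39 mm above the deck. To be left alone.
- knob2 (a joint): How far the other knob is turned, in rad, 0 at OFF. To be left alone.
- tart: Small fruit tart in a fluted case, 72 mm in diameter and 44 mm high, on the counter on the side of the hob away from the loose knob. Origin: centre of its underside. Bystander.
- loaf_cake: Chocolate-covered loaf cake, 125 x 58 x 60 mm, on a gold card 150 x 80 mm, on the counter beside the hob. Origin: centre of its underside. Bystander.
- bowl: Steel mixing bowl, 150 mm across and 65 mm high, on the counter beside the hob. Origin: centre of its underside. Bystander.

How it is judged:
By the outcome, as a careful person would: the job done as asked, in the order asked, and still so for the second after the job is handed in, while the arm keeps its last pose, push and grip.
It also fails if it takes over 48 s, if anything falls off the work surface, if the arm or the gripper's body presses on something with over 40 N, if the wrist force passes 120 N, or if a joint passes its speed limit or range.

## Working session

There is one attempt and no reset: what is moved stays moved. The work goes in short steps, Python scripts to look and compute and a shell command to move; the robot and the scene stay as the last step left them, time stands still between calls to the robot, and variables do not carry over. Pictures are saved under pics/ and viewed, about 8 in all and at most 12, crops included, and the job is handed in when it is done.

```bash
ls; mkdir -p pics
python3 - <<'E'
from cell import *
import cv2,numpy as np
print(state(), grip_point_offset)
for n in("top","side"):
    im,d=get_image(n); cv2.imwrite(f"pics/{n}0.png",im); np.save(f"pics/{n}0.npy",d); c=get_calibration(n); print(n,np.round(c["K"],1).tolist(),np.round(c["extrinsics"],3).tolist())
a=cv2.imread("pics/top0.png");b=cv2.imread("pics/side0.png")
E
```

```text
pics
{'t': 0.0, 'joints': array([-1.35321521,  0.41189395, -0.0127236 ,  1.59699686,  0.00560235,
        1.13431362, -0.08219538]), 'joint_vel': array([-2.04111998e-05, -8.12561925e-04,  1.22162751e-03, -4.59799944e-04,
        4.24428512e-04, -1.22675643e-03,  2.58497731e-04]), 'effort': array([-1.93996543e-04, -6.00636292e+01,  6.81974273e-01, -2.99390298e+01,
        1.38716673e-02,  1.09068380e-02,  4.46721913e-06]), 'tcp_pos': array([0.17609055, 0.59918556, 0.23047603]), 'orientation': array([ 8.00583287e-01,  5.99220977e-01, -5.96715663e-04,  5.14760620e-04]), 'contact_force': array([-0.1305414 ,  0.69742649, -0.39453274]), 'ft_torque': array([ 0.03840031, -0.0260184 , -0.01076877]), 'opening': 1.0001459672512636} 0.0187
top [[408.5, 0.0, 257.7], [0.0, 408.5, 193.2], [0.0, 0.0, 1.0]] [[0.029, -0.994, 0.101, 0.399], [-1.0, -0.028, 0.014, -0.0], [-0.011, -0.102, -0.995, 1.423], [0.0, 0.0, 0.0, 1.0]]
side [[366.6, 0.0, 251.7], [0.0, 366.6, 196.7], [0.0, 0.0, 1.0]] [[0.96, -0.188, 0.208, 0.299], [-0.28, -0.605, 0.746, -0.782], [-0.015, -0.774, -0.633, 0.759], [0.0, 0.0, 0.0, 1.0]]
```

View pics/top0.png

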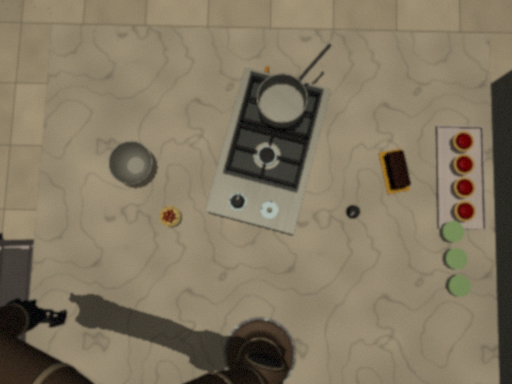

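Top view: loose knob at (353,211), bare stem at (270,210), other knob at (237,201), tart (171,216), bowl (133,164) and cake (396,171). Next I measure positions and zoom in.

```bash
cat > h.py <<'E'
import numpy as np,cv2
from cell import *
def px2w(c,u,v,z):
    "pixel -> world on the horizontal plane at height z"
    K,T=np.array(c["K"]),np.array(c["extrinsics"])
    r=T[:3,:3]@np.linalg.inv(K)@[u,v,1]
    return T[:3,3]+r*(z-T[2,3])/r[2]
def w2px(c,p):
    K,T=np.array(c["K"]),np.array(c["extrinsics"])
    q=K@(T[:3,:3].T@(np.array(p)-T[:3,3])); return q[:2]/q[2]
E
python3 - <<'E'
from h import *
c=get_calibration("top")
for n,u,v,z in(("knob",353,211.5,.032),("stem",270,210,.083),("knob2",237,201,.099),("tart",171,216,.044),("cake",396,171,.06)):
    print(n,px2w(c,u,v,z).round(3))
a=cv2.imread("pics/top0.png"); b=cv2.imread("pics/side0.png")
A=cv2.resize(a[170:250,205:375],None,fx=4.6,fy=4.6,interpolation=cv2.INTER_CUBIC)
s=get_calibration("side")
print(w2px(s,px2w(c,353,211.5,.032)),w2px(s,px2w(c,270,210,.083)))
cv2.imwrite("pics/crop.png",A)
E
```

```text
knob [ 0.488 -0.306  0.032]
stem [ 0.482 -0.023  0.083]
knob2 [0.507 0.085 0.099]
tart [0.454 0.31  0.044]
cake [ 0.626 -0.443  0.06 ]
[276.87380576 299.51422712] [242.04664206 207.4173169 ]
```

View pics/crop.png

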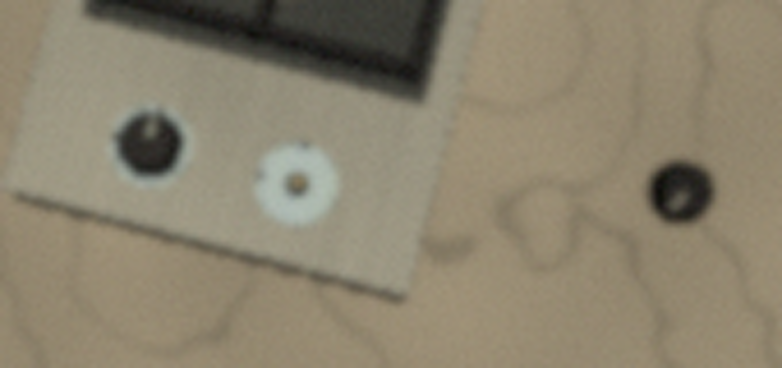

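View pics/side0.png

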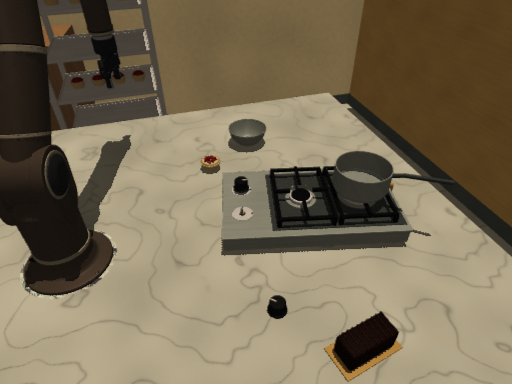

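```bash
R='[-0.65,0.46,0,0,0,0,1]'; python3 -m crank '[[-0.65,0.46,0,0,0,0,1],[-0.65,0.46,0,0,0,0,1],[-0.65,0.46,0,0,0,0,1],[-0.65,0.46,0,0,0,0,1],[-0.65,0.46,0,0,0,0,1],[-0.65,0.46,0,0,0,0,1],[-0.65,0.46,0,0,0,0,1],[-0.65,0.46,0,0,0,0,1],[-0.65,0.46,0,0,0,0,1],[-0.65,0.46,0,0,0,0,1],[-0.65,0.46,0,0,0,0,1],[-0.65,0.46,0,0,0,0,1],[-0.65,0.46,0,0,0,0,1],[-0.65,0.46,0,0,0,0,1],[-0.65,0.46,0,0,0,0,1],[-0.65,0.46,0,0,0,0,1],[-0.65,0.46,0,0,0,0,1],[-0.65,0.46,0,0,0,0,1],[-0.65,0.46,0,0,0,0,1],[-0.65,0.46,0,0,0,0,1]]'
python3 -c "
from cell import *
print(state()['joints'].round(3))"
```

```text
t: 2.1
tcp_pos: [0.4345, -0.1552, 0.2313]
orientation: [0.8, 0.599, 0.0, 0.0]
contact_force: [0.4, 1.1, 0.4]
opening: 0.999
[-0.443  0.139  0.766  2.013 -0.112  1.031  1.661]
```

```bash
python3 -m crank '[[-0.65,0.46,0,0,0,0,1],[-0.65,0.46,0,0,0,0,1],[-0.65,0.46,0,0,0,0,1],[-0.65,0.46,0,0,0,0,1],[0,0,0,0,0,0,1]]'
python3 - <<'E'
from h import *
c=get_calibration("wrist"); im,d=get_image("wrist"); s=state()
cv2.imwrite("pics/w1.png",im); np.savez("pics/w1.npz",d=d,K=c["K"],extrinsics=c["extrinsics"])
print(s["joints"].round(3),np.round(c["extrinsics"],3).tolist()); print(w2px(c,[.488,-.306,.032]))
E
```

```text
t: 2.6
tcp_pos: [0.4856, -0.3096, 0.2308]
orientation: [0.802, 0.597, -0.002, 0.001]
contact_force: [-0.1, -0.7, 0.5]
opening: 1.001
[-0.11   0.397  0.789  1.762 -0.308  1.113  2.059] [[0.286, 0.922, 0.259, 0.42], [0.958, -0.274, -0.082, -0.289], [-0.005, 0.272, -0.962, 0.374], [0.0, 0.0, 0.0, 1.0]]
[259.33125393 166.41737931]
```

View pics/w1.png

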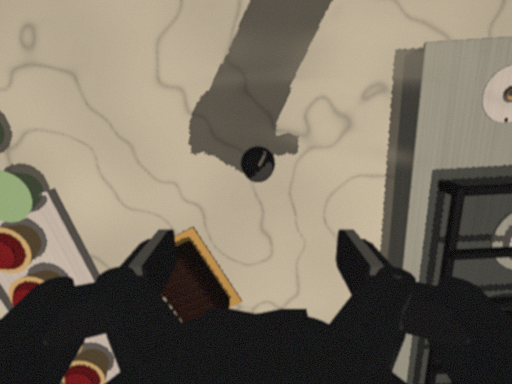

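Wrist view: the knob is at (258,164) with its white line from about (257,166) to (265,151). The bare stem shows at top right. I'll refine the centre and pointer numerically.

Run:
```python
from h import *
im=cv2.imread("pics/w1.png"); c=dict(np.load("pics/w1.npz")); d=c["d"]
print("d",d[164,258], d[190,300])
g=im.max(2)
print(g[144:184:1,240:278:2])
m=(g<75).astype(np.uint8); m[:, :235]=0;m[:,285:]=0;m[:140]=0;m[190:]=0
n,l,st,ce=cv2.connectedComponentsWithStats(m); print(st[1:],ce[1:])
```

```text
d 0.3452702 0.3882992
[[ 90  92  91  92  90  89  89  89  87  89  87  91  90  87  91  91  92  90
   94]
 [ 85  92  92  90  90  89  86  84  78  78  80  89  90  88  89  90  93  91
   94]
 [ 88  89  88  91  90  84  78  67  55  56  61  75  86  87  89  97  89  92
   91]
 [ 90  87  88  93  87  76  57  43  42  30  40  48  63  80  89  90  91  90
   90]
 [ 84  85  94  86  76  51  35  20  26  21  17  19  40  67  85  90  90  91
   89]
 [ 82  88  87  81  53  26  16  21  21  21  24  23  17  38  69  92  91  89
   89]
 [ 82  83  88  62  38  18  17  23  21  23  14  26  39  28  55  83  88  92
   89]
 [ 84  84  73  45  29  24  16  20  24  25  25  32  59  36  30  71  88  87
   88]
 [ 86  83  63  34  19  24  21  26  26  18  25  27  72  47  14  51  82  91
   90]
 [ 88  82  46  18  18  23  25  25  20  23  14  33  71  49  17  30  72 104
   94]
 [ 92  77  38  23  12  23  29  24  25  24  27  35  71  42  16  14  60 136
  123]
 [ 90  68  26  10  22  26  30  21  20  17  26  56  85  36  19  19  54 159
  158]
 [ 92  53  22  22  26  24  23  21  29  25  23  76  87  36  11  15  42 162
  184]
 [ 86  44  20   8  12  31
[... 1516 characters left out ...]
185 184 176 105  27  25  40  52  59  58  61  60  61  57  75 147 182 183
  182]
 [182 185 184 139  61  32  56  56  63  63  60  60  56  54 108 170 184 185
  184]
 [186 182 183 162 103  49  59  62  55  58  55  57  57  76 145 183 181 184
  180]
 [184 183 183 179 147  79  59  56  58  56  56  56  65 112 170 182 184 183
  182]
 [182 182 183 182 173 123  81  65  63  60  65  75 108 153 182 182 182 184
  182]
 [183 180 185 180 182 156 127 102  92  91  95 118 151 174 183 182 182 184
  183]
 [182 183 184 184 182 172 161 145 141 143 146 157 176 185 185 182 183 183
  181]
 [185 181 182 184 182 176 169 174 174 175 177 182 181 184 183 184 182 184
  182]]
[[240 146  34  35 907]] [[256.85887541 162.79051819]]
```

Run:
```python
from h import *
from scipy.optimize import least_squares
c=dict(np.load("pics/w1.npz"))
t=np.linspace(0,2*np.pi,120)
def box(p):
    P=[w2px(c,[p[0]+r*np.cos(a),p[1]+r*np.sin(a),z]) for r,z in((.024,0),(.024,.005),(.02,.032)) for a in t]
    P=np.array(P); return np.r_[P.min(0),P.max(0)]
# obs pixel edges, continuous coords (pixel centres at integers)
r=least_squares(lambda p:box(p)-[241,146.3,273.5,181.3],[.488,-.306]); print("knob",r.x.round(4),r.fun.round(2))
print("centre px of top",w2px(c,[*r.x,.032]).round(1))
a=px2w(c,258.8,165,.032);b=px2w(c,263.9,153,.032);v=b-a
print("pointer",a,b,np.degrees(np.arctan2(v[1],v[0])), "line miss mm",1e3*(np.cross(v[:2],r.x-a[:2])/np.hypot(*v[:2])))
```

```text
knob [ 0.4883 -0.3089] [-1.04 -0.86  1.04  0.89]
centre px of top [257.3 167.2]
pointer [ 0.4860205  -0.30613018  0.032     ] [ 0.47297745 -0.29550837  0.032     ] 140.84178914478127 line miss mm 0.6975045702337701<stdin>:12: DeprecationWarning: Arrays of 2-dimensional vectors are deprecated. Use arrays of 3-dimensional vectors instead. (deprecated in NumPy 2.0)
```

```bash
python3 -m crank '[[0.03,0.05,0.9,0,0,0,1],[0,0,0.9,0,0,0,1],[0,0,0.9,0,0,0,1],[0,0,0.9,0,0,0,1],[0,0,0.5,0,0,0,1],[0,0,0,0,0,0,1],[0,0,0,0,0,0,1]]' 40
```

```text
t: 3.35
tcp_pos: [0.4888, -0.303, 0.0268]
orientation: [0.8, 0.599, -0.0, -0.0]
contact_force: [0.6, -0.9, 0.4]
opening: 1.002
```

```bash
python3 -m crank '[[-0.1,0.02,0.3,0,0,0,1],[0,0,0.2,0,0,0,1],[0,0,0,0,0,0,1],[0,0,0,0,0,0,0.3],[0,0,0,0,0,0,-0.3],[0,0,0,0,0,0,-1],[0,0,0,0,0,0,-1],[0,0,0,0,0,0,-1],[0,0,0,0,0,0,-1],[0,0,0,0,0,0,-1]]' 40
```

```text
t: 4.35
tcp_pos: [0.4886, -0.3089, 0.0023]
orientation: [0.801, 0.599, 0.0, 0.0]
contact_force: [-1.6, 1.5, 6.9]
opening: 0.507
```

```bash
python3 -m crank '[[0,0,0,0,0,0,-1],[0,0,0,0,0,0,-1],[0,0,0,0,0,0,-1]]'
python3 - <<'E'
from h import *
c=get_calibration("wrist"); im,d=get_image("wrist")
cv2.imwrite("pics/w2.png",cv2.resize(im[150:350,130:390],None,fx=3,fy=3)); np.savez("pics/w2.npz",d=d,K=c["K"],extrinsics=c["extrinsics"],im=im)
E
```

```text
t: 4.65
tcp_pos: [0.4886, -0.3089, 0.0023]
orientation: [0.801, 0.599, 0.0, 0.0]
contact_force: [-2.8, 1.3, 7.7]
opening: 0.498
```

View pics/w2.png

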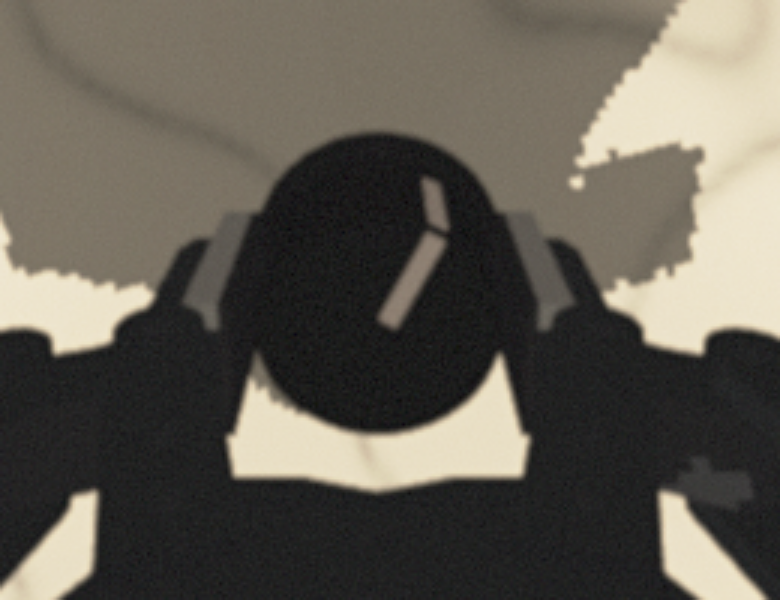

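The knob sits between the pads, with its pointer line on top from crop (388,322) to (436,238).

Run:
```python
from h import *
c=dict(np.load("pics/w2.npz")); T=get_calibration("wrist")["extrinsics"]
s=state(); print(s["joints"].round(2),s["tcp_pos"])
f=lambda x,y:px2w(c,130+(x+.5)/3-.5,150+(y+.5)/3-.5,.032)
a=f(388,322);b=f(436,238);v=b-a
q=s["orientation"]; h=np.degrees(2*np.arctan2(q[1],q[0]))
print(a,b,np.degrees(np.arctan2(v[1],v[0])),"hand",h)
d=c["d"]; print(d[260:290:4,256])
```

```text
[ 0.07  0.69  0.57  1.92 -0.57  0.69  2.27] [ 0.48858878 -0.30886318  0.00229256]
[ 0.48708662 -0.30646978  0.032     ] [ 0.47529607 -0.29541273  0.032     ] 136.83882148415103 hand 73.62072477340186
[0.12728527 0.12899418 0.12904179 0.12944111 0.13049799 0.12952533
 0.13131917 0.13132952]
```

```bash
python3 -m crank '[[0,0,-0.1,0,0,0,-1],[0,0,-0.4,0,0,0,-1],[0,0,-0.9,0,0,0,-1],[0,0,-0.9,0,0,0,-1],[0,0,-0.9,0,0,0,-1],[0,0,-0.9,0,0,0,-1],[0.68,-0.22,0,0,0,0,-1],[0.68,-0.22,0,0,0,0,-1],[0.68,-0.22,0,0,0,0,-1],[0.68,-0.22,0,0,0,0,-1],[0.68,-0.22,0,0,0,0,-1],[0.68,-0.22,0,0,0,0,-1],[0.68,-0.22,0,0,0,0,-1],[0.68,-0.22,0,0,0,0,-1],[0,0,0,0,0,0,-1]]' 60
python3 -m crank '[[0,0,0,0,0,0.046,-1],[0,0,0,0,0,0.046,-1],[0,0,0,0,0,0.046,-1],[0,0,0,0,0,0.046,-1],[0,0,0,0,0,0.046,-1],[0,0,0,0,0,0.046,-1],[0,0,0,0,0,0.046,-1],[0,0,0,0,0,0.046,-1],[0,0,0,0,0,0.046,-1],[0,0,0,0,0,0.046,-1],[0,0,0,0,0,0.046,-1],[0,0,0,0,0,0.046,-1],[0,0,0,0,0,0.046,-1],[0,0,0,0,0,0.046,-1],[0,0,0,0,0,0.046,-1],[0,0,0,0,0,0.046,-1],[0,0,0,0,0,0.046,-1],[0,0,0,0,0,0.046,-1],[0,0,0,0,0,0,-1],[0,0,0,0,0,0,-1]]'
python3 - <<'E'
from h import *
c=get_calibration("wrist"); im,d=get_image("wrist"); s=state()
cv2.imwrite("pics/w3.png",cv2.resize(im[60:320,100:420],None,fx=2.3,fy=2.3,interpolation=cv2.INTER_CUBIC)); np.savez("pics/w3.npz",d=d,K=c["K"],extrinsics=c["extrinsics"],im=im)
q=s["orientation"];print(s["joints"].round(2),s["tcp_pos"],np.degrees(2*np.arctan2(q[1],q[0])))
print(w2px(c,[.482,-.023,.083]),w2px(c,[.507,.085,.099]))
E
```

```text
t: 6.2
tcp_pos: [0.4803, -0.0177, 0.2062]
orientation: [0.799, 0.602, 0.0, -0.001]
contact_force: [0.1, -0.9, -0.7]
opening: 0.451
t: 8.2
tcp_pos: [0.4804, -0.0233, 0.2063]
orientation: [0.792, -0.61, 0.0, 0.0]
contact_force: [-0.3, -0.6, -0.6]
opening: 0.444
[-1.08  0.48  1.38  2.02 -0.54  1.09 -0.76] [ 0.4804692  -0.02314905  0.20636336] -75.21029627265767
[255.98095366 178.20567711] [148.23777931 127.25879716]
```

View pics/w3.png

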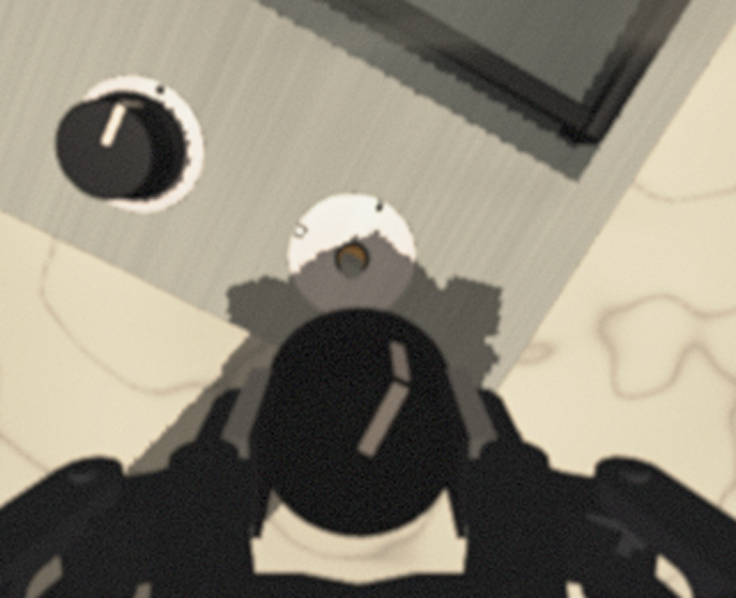

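Wrist view with the knob held: stem tip at crop (352,260), other knob's top centre at (104,146) with its pointer running to (120,105). The held knob's pointer runs (366,454)→(402,385), roughly parallel to the other one.

Run:
```python
from h import *
c=dict(np.load("pics/w3.npz")); d=c["d"]
f=lambda x,y,z:px2w(c,100+(x+.5)/2.3-.5,60+(y+.5)/2.3-.5,z)[:2]
ang=lambda a,b:np.degrees(np.arctan2(*(b-a)[::-1])).round(1)
st=f(352,260,.083);k2=f(104,146,.099)
print("stem",st,"k2",k2,"dist",np.hypot(*(k2-st)),"hob yaw",ang(st,k2)-90)
print("k2 pointer",ang(f(106,145,.099),f(120,105,.099)))
print("mark",ang(f(352,253,.06),f(380,207,.06)), "ring centre",f(352,253,.06))
print("deck front edge",ang(f(240,328,.06),f(0,210,.06))-90)
# held knob top height from depth
T=c["extrinsics"];K=c["K"]
def p3(x,y):
    u=100+(x+.5)/2.3-.5;v=60+(y+.5)/2.3-.5;D=float(d[int(round(v)),int(round(u))])
    return (T@np.r_[np.linalg.inv(K)@[u,v,1]*D,1])[:3].round(4)
for p in((360,420),(330,470),(400,470),(360,500),(300,420),(420,420)):print(p,p3(*p))
for p in((352,260),(320,235),(104,160)):print(p,p3(*p))
for z in(.232,.236,.24):
    print(z,ang(f(366,454,z),f(402,385,z)),"axis end",f(366,454,z),"knob front/back",f(358,535,z),"left/right",f(253,430,z),f(466,430,z))
```

```text
stem [ 0.48666159 -0.01838999] k2 [0.50981697 0.08843528] dist 0.10930603334507591 hob yaw -12.200000000000003
k2 pointer -10.3
mark -16.1 ring centre [ 0.4847786  -0.01865843]
deck front edge -13.299999999999997
(360, 420) [ 0.4899 -0.0207  0.2368]
(330, 470) [ 0.477  -0.0177  0.2363]
(400, 470) [ 0.4807 -0.0317  0.2363]
(360, 500) [ 0.472  -0.0255  0.2368]
(300, 420) [ 0.4862 -0.0091  0.2357]
(420, 420) [ 0.4928 -0.0324  0.2365]
(352, 260) [ 0.4849 -0.0188  0.0751]
(320, 235) [ 0.4896 -0.0018  0.0616]
(104, 160) [0.5048 0.0868 0.1013]
0.232 -9.9 axis end [ 0.48005449 -0.02465555] knob front/back [ 0.46009366 -0.02816966] left/right [ 4.79457487e-01 -1.70635992e-04] [ 0.49092259 -0.04355696]
0.236 -9.9 axis end [ 0.48232265 -0.02399654] knob front/back [ 0.46303875 -0.02739148] left/right [ 4.81745891e-01 -3.41989278e-04] [ 0.49282218 -0.04225695]
0.24 -9.9 axis end [ 0.4845908  -0.02333754] knob front/back [ 0.46598384 -0.02661329] left/right [ 0.48403429 -0.00051334] [ 0.49472177 -0.04095694]
```

```bash
python3 -m crank '[[-0.055,-0.09,0.6,0,0,0,-1],[0,0,0.6,0,0,0,-1],[0,0,0.6,0,0,0,-1],[0,0,0.3,0,0,0,-1],[0,0,0.1,0,0,0,-1],[0,0,0,0,0,0,-1],[0,0,0,0,0,0,-1],[0,0,0,0,0,0,-1]]'
python3 - <<'E'
from h import *
c=get_calibration("side"); im,d=get_image("side"); s=state()
t=s["tcp_pos"];print(s["joints"].round(2),t,w2px(c,t))
u,v=w2px(c,t).astype(int); x0,y0=u-45,v-40
cv2.imwrite("pics/s1.png",cv2.resize(im[y0:y0+65,x0:x0+90],None,fx=8,fy=8,interpolation=cv2.INTER_CUBIC)); print(x0,y0)
E
```

```text
t: 9.05
tcp_pos: [0.4849, -0.0191, 0.0972]
orientation: [0.791, -0.611, 0.001, -0.001]
contact_force: [0.3, 0.2, -0.5]
opening: 0.448
[-0.89  0.61  1.14  2.11 -0.73  0.89 -0.63] [ 0.48477723 -0.01899313  0.09705455] [242.56187295 202.45443177]
197 162
```

View pics/s1.png

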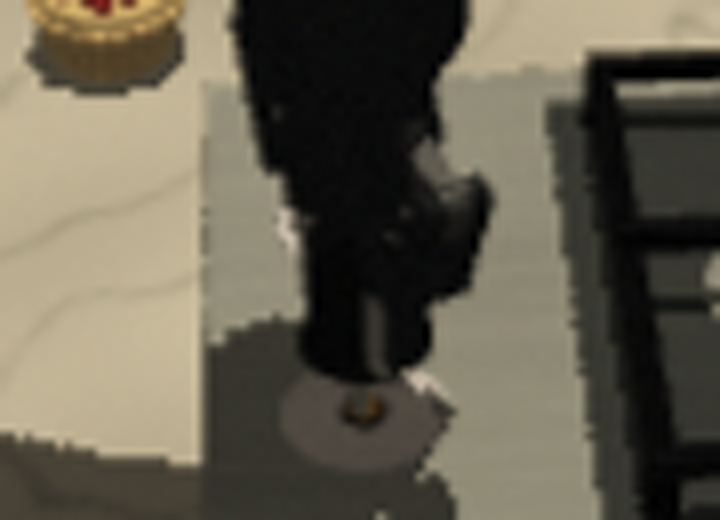

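Side view: skirt spans crop x 298–433 with its lower rim at y≈380. Stem is just below it at (363,408), near-aligned.

Run:
```python
from h import *
c=get_calibration("side")
cr=lambda p:((w2px(c,p)-[197,162]+.5)*8-.5).round(1)
t=np.linspace(0,2*np.pi,90)
for k in((.4868,-.0185),(.4848,-.0185),(.4868,-.0225)):
    P=np.array([cr([k[0]+.024*np.cos(a),k[1]+.024*np.sin(a),.0953]) for a in t])
    S=np.array([cr([k[0]+.005*np.cos(a),k[1]+.005*np.sin(a),z]) for a in t for z in(.06,.083)])
    Q=np.array([cr([k[0]+.0,k[1],.06])])
    print(k,"skirt x",P[:,0].min(),P[:,0].max(),"bottom",P[:,1].max(),"stem x",S[:,0].min(),S[:,0].max(),"y",S[:,1].min(),S[:,1].max(),"base",Q)
```

```text
(0.4868, -0.0185) skirt x 304.9 441.8 bottom 374.0 stem x 360.2 390.2 y 346.4 413.6 base [[376.2 404.2]]
(0.4848, -0.0185) skirt x 299.3 436.3 bottom 375.1 stem x 354.7 384.8 y 347.5 414.7 base [[370.8 405.3]]
(0.4868, -0.0225) skirt x 307.7 445.0 bottom 381.3 stem x 363.2 393.2 y 353.4 420.7 base [[379.2 411.4]]
```

Run:
```python
from h import *
im=cv2.imread("pics/side0.png")
A=cv2.resize(im[162+28:162+65,197+20:197+75],None,fx=14,fy=14,interpolation=cv2.INTER_CUBIC)
cv2.imwrite("pics/s0c.png",A)
```

```text
(no output)
```

View pics/s0c.png

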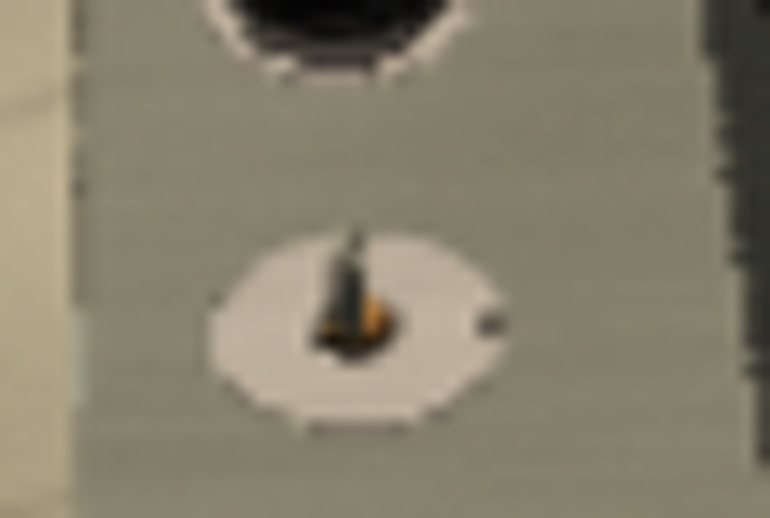

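The ring around the bare stem is centred at crop (358,328), and the shaft rises to about (353,237).

Run:
```python
from h import *
from scipy.optimize import least_squares
c=get_calibration("side")
o=lambda x,y:(217+(x+.5)/14-.5,190+(y+.5)/14-.5)
print("stem from ring",px2w(c,*o(358,328),.0605),"tip",px2w(c,*o(353,240),.083))
t=np.linspace(0,2*np.pi,90)
def pr(p):
    P=((np.array([w2px(c,[p[0]+.024*np.cos(a),p[1]+.024*np.sin(a),.0953]) for a in t])-[197,162]+.5)*8-.5)
    return np.r_[P[:,0].min(),P[:,0].max(),P[:,1].max()]
r=least_squares(lambda p:pr(p)-[298,433,380],[.485,-.02]);print("knob",r.x,r.fun)
ct=get_calibration("top")
# ring centre in top crop (297,184)/4.6+(205,170)
print("top ring",px2w(ct,205+297.5/4.6-.5,170+184.5/4.6-.5,.0605))
s=state();print(s["tcp_pos"])
```

```text
stem from ring [ 0.4816292  -0.02139761  0.0605    ] tip [ 0.48170506 -0.01994307  0.083     ]
knob [ 0.48336219 -0.02068801] [-1.11895335  1.11808687 -0.06040997]
top ring [ 0.48429086 -0.02085449  0.0605    ]
[ 0.48477723 -0.01899313  0.09705455]
```

```bash
python3 -m crank '[[0,0.026,0.1,0,0,0,-1],[0,0,0.1,0,0,0,-1],[0,0,0.05,0,0,0,-1],[0,0,0.03,0,0,0,-1],[0,0,0,0,0,0,-1],[0,0,0,0,0,0,-1]]'
python3 -m crank '[[0,0,0.04,0,0,0,-1],[0,0,0.04,0,0,0,-1],[0,0,0,0,0,0,-1],[0,0,0,0,0,0,-1]]'
```

```text
t: 9.7
tcp_pos: [0.483, -0.0195, 0.0823]
orientation: [0.791, -0.612, 0.0, 0.0]
contact_force: [0.6, 0.2, -1.4]
opening: 0.449
t: 10.1
tcp_pos: [0.4831, -0.0194, 0.0782]
orientation: [0.791, -0.612, 0.0, -0.0]
contact_force: [1.8, -0.2, -1.4]
opening: 0.446
```

```bash
python3 -m crank '[[0,0,0.05,0,0,0,-1],[0,0,0.05,0,0,0,-1],[0,0,0.03,0,0,0,-1],[0,0,0,0,0,0,-1],[0,0,0,0,0,0,-1]]'
python3 -m crank '[[0,0,0.04,0,0,0,-1],[0,0,0,0,0,0,-1],[0,0,0,0,0,0,-1]]'
python3 -m crank '[[0,0,0.04,0,0,0,-1],[0,0,0,0,0,0,-1],[0,0,0,0,0,0,-1]]'
```

```text
t: 10.6
tcp_pos: [0.4831, -0.0194, 0.0717]
orientation: [0.791, -0.612, 0.0, 0.0]
contact_force: [2.8, 0.0, -2.1]
opening: 0.448
t: 10.9
tcp_pos: [0.4831, -0.0194, 0.0699]
orientation: [0.791, -0.612, 0.0, -0.0]
contact_force: [1.0, -0.4, 1.5]
opening: 0.448
t: 11.2
tcp_pos: [0.4831, -0.0195, 0.0679]
orientation: [0.791, -0.612, 0.0, -0.0]
contact_force: [2.2, -0.0, 3.6]
opening: 0.451
```

```bash
python3 -m crank '[[0,0,0.04,0,0,0,-1],[0,0,0,0,0,0,-1],[0,0,0,0,0,0,-1]]' 80
python3 -m crank '[[0,0,0.04,0,0,0,-1],[0,0,0,0,0,0,-1],[0,0,0,0,0,0,-1]]'
python3 -m crank '[[0,0,0.03,0,0,0,-1],[0,0,0,0,0,0,-1],[0,0,0,0,0,0,-1]]'
```

```text
t: 11.5
tcp_pos: [0.4832, -0.0195, 0.066]
orientation: [0.791, -0.612, 0.0, -0.0]
contact_force: [1.4, 0.7, 6.1]
opening: 0.447
t: 11.8
tcp_pos: [0.4834, -0.0195, 0.0649]
orientation: [0.791, -0.612, -0.0, -0.001]
contact_force: [-3.4, 2.3, 22.0]
opening: 0.444
t: 12.1
tcp_pos: [0.4836, -0.0195, 0.0643]
orientation: [0.791, -0.612, -0.0, -0.002]
contact_force: [-7.5, 3.6, 39.3]
opening: 0.444
```

```bash
python3 -m crank '[[0,0,-0.02,0,0,0,-1],[0,0,0,0,0,0,-1]]'; python3 -c "
from cell import *
s=state();print(s['ft_torque'].round(3),s['joints'].round(2))"
python3 -m crank '[[0,0,0,0,0,-0.028,-1],[0,0,0,0,0,-0.028,-1],[0,0,0,0,0,-0.028,-1],[0,0,0,0,0,-0.028,-1],[0,0,0,0,0,0,-1]]'; python3 -c "
from cell import *
s=state();print(s['ft_torque'].round(3),s['joints'].round(2))"
```

```text
t: 12.3
tcp_pos: [0.4834, -0.0195, 0.0647]
orientation: [0.791, -0.612, -0.0, -0.001]
contact_force: [-5.5, 1.4, 26.4]
opening: 0.443
[ 0.568  1.031 -0.052] [-0.84  0.65  1.07  2.14 -0.8   0.83 -0.58]
t: 12.8
tcp_pos: [0.4836, -0.0195, 0.0648]
orientation: [0.887, -0.463, 0.0, -0.001]
contact_force: [-4.8, 0.9, 26.1]
opening: 0.444
[ 0.32   0.861 -0.04 ] [-0.79  0.59  0.98  2.14 -0.72  0.79 -0.31]
```

```bash
python3 -m crank '[[0,0,0,0,0,-0.028,-1],[0,0,0,0,0,-0.028,-1],[0,0,0,0,0,-0.028,-1],[0,0,0,0,0,-0.028,-1],[0,0,0,0,0,0,-1]]'
python3 -m crank '[[0,0,0,0,0,-0.028,-1],[0,0,0,0,0,-0.028,-1],[0,0,0,0,0,-0.028,-1],[0,0,0,0,0,-0.028,-1],[0,0,0,0,0,0,-1]]'; python3 -c "
from cell import *
s=state();print(s['ft_torque'].round(3),s['joints'].round(2))"
```

```text
t: 13.3
tcp_pos: [0.4836, -0.0194, 0.0648]
orientation: [0.954, -0.3, 0.0, -0.001]
contact_force: [-4.4, 1.4, 25.3]
opening: 0.448
t: 13.8
tcp_pos: [0.4837, -0.0194, 0.0648]
orientation: [0.992, -0.129, 0.001, -0.001]
contact_force: [-3.9, 1.4, 24.2]
opening: 0.445
[ 0.365  0.782 -0.052] [-0.67  0.51  0.79  2.13 -0.56  0.72  0.24]
```

```bash
python3 -m crank '[[0,0,0,0,0,-0.028,-1],[0,0,0,0,0,-0.028,-1],[0,0,0,0,0,-0.028,-1],[0,0,0,0,0,-0.028,-1],[0,0,0,0,0,-0.028,-1],[0,0,0,0,0,-0.028,-1],[0,0,0,0,0,-0.028,-1],[0,0,0,0,0,0,-1],[0,0,0,0,0,0,-1]]'
python3 - <<'E'
from h import *
s=state();q=s["orientation"];print(s['ft_torque'].round(3),s['joints'].round(2),np.degrees(2*np.arctan2(q[1],q[0])))
c=get_calibration("wrist"); im,d=get_image("wrist")
cv2.imwrite("pics/w4.png",cv2.resize(im[120:320,130:390],None,fx=3,fy=3)); np.savez("pics/w4.npz",d=d,K=c["K"],extrinsics=c["extrinsics"],im=im)
E
```

```text
t: 14.7
tcp_pos: [0.4838, -0.0193, 0.0648]
orientation: [0.984, 0.177, 0.001, -0.001]
contact_force: [-3.5, 1.3, 23.6]
opening: 0.445
[ 0.353  0.697 -0.076] [-0.55  0.46  0.62  2.12 -0.43  0.68  0.72] 20.348573499170197
```

View pics/w4.png

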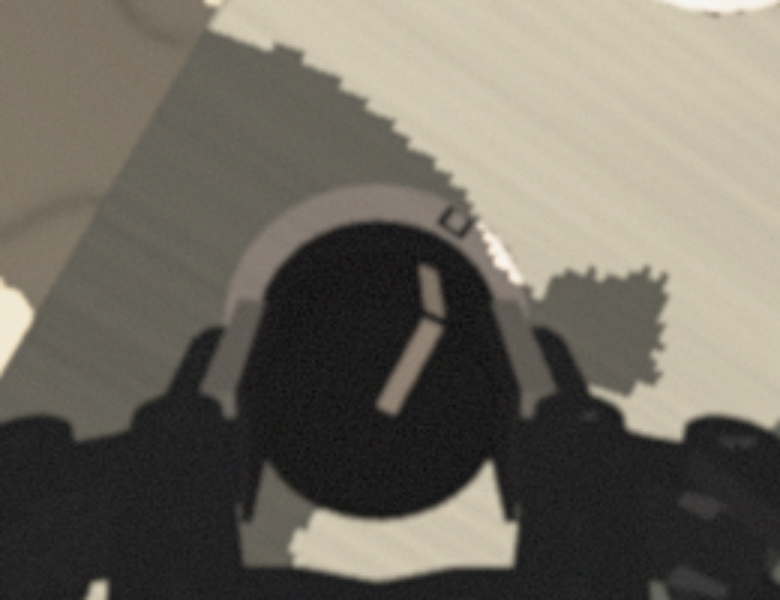

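The knob hasn't slipped in the hand: its pointer runs (388,408)→(434,322), towards the square flame mark at (456,221).

Run:
```python
from h import *
c=dict(np.load("pics/w4.npz"))
f=lambda x,y,z:px2w(c,130+(x+.5)/3-.5,120+(y+.5)/3-.5,z)[:2]
ang=lambda a,b:np.degrees(np.arctan2(*(b-a)[::-1])).round(1)
z=.0945
print("pointer",ang(f(388,408,z),f(434,322,z)))
m=f(456,221,.0605)
for k in((.4838,-.0193),(.4843,-.0205),(.4855,-.0188)):print("mark",ang(np.array(k),m),np.hypot(*(m-k)))
print("front edge",ang(f(0,380,.06),f(205,30,.06)))
print("knob right/left/back",f(500,385,z),f(240,385,z),f(378,518,z))
```

```text
pointer 85.0
mark 77.6 0.02751563344730644
mark 79.1 0.028590319615206916
mark 81.0 0.026708132557372633
front edge 77.2
knob right/left/back [ 0.49918127 -0.00622992] [ 0.46109212 -0.02033328] [ 0.48975847 -0.03561331]
```

```bash
python3 -m crank '[[0,0,0,0,0,-0.011,-1],[0,0,0,0,0,0,-1],[0,0,0,0,0,0,-1],[0,0,0,0,0,0,-1]]'
python3 - <<'E'
from h import *
s=state();q=s["orientation"];print(s['ft_torque'].round(3),s["contact_force"].round(1),np.degrees(2*np.arctan2(q[1],q[0])),s["tcp_pos"])
E
```

```text
t: 15.15
tcp_pos: [0.4838, -0.0193, 0.0648]
orientation: [0.981, 0.194, 0.001, -0.001]
contact_force: [-3.9, 0.6, 24.8]
opening: 0.441
[ 0.359  0.785 -0.038] [-3.9  0.6 24.8] 22.322825962142392 [ 0.48377074 -0.01926399  0.06478658]
```

```bash
python3 -c "
from cell import *
print(sign_off())"
```

```text
the job is handed in; nothing more can be done
None
```

The knob is on the bare stem and pushed fully home. It is pressed to the stop, turned about a quarter turn anticlockwise, and still held pressed there. I handed the job in at about 15 s.

**Fit:** The knob slid 14 mm down the stem with almost no resistance. The spring then built up to about 6 N before a hard stop. That happened at the expected height, which fits a knob that is fully home.

**Press:** The last reading was a push of about 25 N, against the 8 N needed at the stop. The push briefly reached 39 N when the knob first hit the stop, so I eased off slightly before turning.

**Turn:** The hand turned about 97–98°, which is 90° plus allowance for the knob's play. The last picture was taken 2° before the end. It showed no slip in the grip and the pointer at 85° against about 77° for full flame. I added the last 2° to take up the play, without another picture. The stem angle could not be read directly; I estimate 1.53–1.64 rad (full flame is 1.57).

**Disagreements:**
- The three cameras placed the stem 2–4 mm apart, so I settled the alignment with a side view.
- The wrist torque was too noisy to confirm the turn.

The other knob, tart, cake and bowl were not touched on purpose, and no unexpected force showed. I did not photograph them all at the end.

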